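# Take the red spare-part pack off its display peg and file it in the order tray

### The job

Take the red spare-part pack off its wire peg by lifting its slot over the upturned tip as you slide it off, without straining the peg or pack - the pegs are bent out of true, so feel your way - and then set it down gently, upright, in the narrow pocket of the grey order tray, all the way to the pocket's floor. Let go of it, and leave the other packs on their pegs and everything else where it is.

Things in the scene. Friction and masses are not known exactly. Their poses are not given: they have to be found in the camera images.
- pack_red_center (a point): Centre (half-way up) of the red carded pack to be moved: 52 mm wide (its y), 124 mm tall (z), 70 to 140 g. Lower 56 mm: rigid clear blister 18 mm thick (x). Above: rigid red plate 5 mm thick in the same mid-plane, its top 62 mm above this point; the solid header above the slot, to be pinched from above, is 42 mm tall.
- pack_red_slot (a point): Middle of the red pack's hanging slot, 10 mm above its centre. The slot runs through the plate along x, 18 mm wide (y) and 20 mm tall. It hangs with the slot's top edge on one of the rack's three pegs (any), 40 to 50 mm out from the bar's face, square to the peg.
- rack: Fixed display rack, an open frame. Origin on the table under the middle of the front face of its grey crossbar (26 mm tall, centred 140 mm up, 12 mm deep, 286 mm long along y). Three 6 mm round wire pegs stick out of that face along the rack's -x, at y = -80, 0, +80 mm, axis 140 mm up. Peg and pack must not press on each other with more than 12 N, nor the robot on the rack.
- peg_bend (a point): Point on the middle peg's axis 58 mm out from the bar. All pegs are level and true up to here; here each is bent up or down by 9 to 14 degrees (each differently, NOT measured: feel for it). From here it runs straight for 60 mm, then turns up at 38 degrees to that run for 29 mm more (18 mm rise, 23 mm run if unbent) to a round tip. It gives about 1 mm at 6 N.
- tray: Fixed grey order tray. Origin on the table under the centre of its narrow pocket: 26 mm inside along the tray's x, 68 mm along y, floor 4 mm above the table, walls 4 mm thick with tops 48 mm above the table. The pack's blister goes in with its 18 mm side along the tray's x. An open bay (walls 34 mm high) lies beyond, to x = +98 mm, and holds a brass bush.
- pack_blue_center (a point): Centre of the blue pack, same shape as the red one, hanging on another peg; leave alone.
- pack_yellow_center (a point): Centre of the yellow pack, same shape, hanging on another peg; leave alone.
- bush: Small brass bush, 34 mm across, 26 mm tall, standing in the tray's open bay; origin under its centre; leave alone.
- valve_a: Brass ball valve with black lever, body 88 x 56 mm, 75 mm high, lever along its +x to 130 mm from its origin (under its centre); leave alone.
- valve_b: Slightly smaller brass ball valve with black lever, 80 x 50 mm, 68 mm high, lever along its +x to 127 mm; leave alone.
- lever: Loose lever handle lying flat, 140 x 22 x 10 mm, red grip and steel end; leave alone.
- elbow: Brass elbow fitting about 40 mm across and 38 mm high; leave alone.
Not all that is in view belongs to the job. What is shaped like the tray but orange is not meant. What is shaped like the part that bears pack_red_center but green is not meant.

How it is judged (in metres and radians):
On the way:
1. the red pack is held up clear of its peg, upright, beyond the tip (x of pack_red_center in the frame of rack below -0.152 m and height (world z) of pack_red_center above 0.085 m and angle between pack_red_center's own z axis and vertical below 0.4 rad), for 0.2 s.
At the end, for the whole second after the job is handed in: The red pack stands upright (within 0.2 rad) in the tray's narrow pocket, centred within 12 mm (x) and 14 mm (y), foot on the pocket floor (within 4 mm), at rest and released; the other two packs hang within 20 mm, and the other things lie within 25 mm, of where they were (x of pack_red_center in the frame of tray between -0.012 and 0.012 m and y of pack_red_center in the frame of tray between -0.014 and 0.014 m and z of pack_red_center in the frame of tray between 0.06 and 0.07 m and angle between pack_red_center's own z axis and vertical below 0.2 rad and linear speed of pack_red below 0.02 m/s and distance of each of pack_blue_center, pack_yellow_center from where it was at the start of the episode below 0.02 m and distance of each of valve_a, valve_b, lever, elbow, bush from where it was at the start of the episode below 0.025 m); the robot touches nothing.
It fails at once if the red pack and the rack with its pegs press on each other with more than 12 N (contact force between pack_red and rack above 12 N).
It fails at once if the robot presses on the rack or its pegs with more than 12 N (contact force between any of the fingers, the arm and rack above 12 N).
It fails at once if the red pack is dropped or forced into the tray (more than 40 N) (contact force between pack_red and tray above 40 N).
It fails at once if another pack is knocked off its place (distance of any of pack_blue_center, pack_yellow_center from where it was at the start of the episode above 0.04 m).
It also fails if it takes over 72 s, if anything falls off the work surface, if the arm or the gripper's body presses on something with over 40 N, if the wrist force passes 120 N, or if a joint passes its speed limit or range.

### The arm

A 6-joint arm with a two-finger parallel gripper is mounted at the origin on the work surface. World frame = base frame: x ahead of the robot, y to its left, z up, the work surface at z = 0. Lengths are in m, angles in degrees, forces in N, time in s.
With the tool pointing down it reaches from about 0.375 to 0.9 m from the base axis. Payload 3.1 kg.
Tool frame: the origin (TCP) lies at the very end of the fingers, on their centre line; the grasp point (between the pads) lies 19 mm behind it; z points along the fingers, y is the direction in which the jaws open and shut (so a half turn about z gives the same grasp; the last joint's range is limited). The gripper opens to 87 mm and grips with 3 to 60 N. Pads are 19 mm wide; open, the fingers measure 117 mm over their backs; the gripper's body (75 mm by 190 mm) begins 51 mm behind the grasp point.
Start: joints at [-83.852, 30.224, 82.088, -0, 67.689, -10.227], TCP at [0.176, -0.6, 0.223] pointing down, gripper open.
Joint ranges: [-176.69, 176.69], [-43.24, 126.21], [12.49, 139.97], [-82, 262], [0, 151.66], [-163.58, 163.58]. Speed limits (degrees/s): [159.86, 159.86, 180, 180, 180, 180].

### API

Orientations are given as [roll, pitch, yaw] about the fixed x, y, z axes, in that order (R = Rz(yaw) Ry(pitch) Rx(roll)).
In Python, from station import ctrl, cams gives the robot as it stands.
- The arm moves only by the shell command python3 -m creep 'ROWS' [FORCE]. ROWS is JSON, one flat list of numbers, 7 for each row, row after row: the shift along the tool's x, y, z in cm, then the turn, a rotation vector about the tool's x, y, z in degrees, then the closure, from 0 (fully open) to 1 (shut). In form: [dx, dy, dz, rx, ry, rz, gripper, dx, dy, dz, rx, ry, rz, gripper, ...]. A call has 1 to 10 rows; each row is the pose to reach, as a shift and turn from the pose measured when the call began, along the tool's axes at that moment; what a row does not reach only later rows make up. A row lasts 1/10 s, in which the tool goes at most 50 mm and 8.59 degrees, less where a joint would pass 70% of its speed; a pose out of reach is approached as far as the arm can. A call with a gripper value outside its range is refused whole. The fingers move at their own pace and stop on an object; FORCE is the grip in N (left out, the last holds). Time passes only in rows, so rows that repeat a pose let the fingers close. It gives the time, the measured TCP pose, the force and the opening at its end, in the units of the state.
- ctrl.observe(): the state, without advancing time (a new reading comes with each control period).
- cams.capture(name): name is "scene" or "top"; returns (picture, depth): 400x640x3 uint8, red, green, blue; 400x640 float32, m along the optical axis (not along the pixel's ray), 0 where there is no reading.
- cams.camera_info(name): a dict with "fx", "fy", "cx", "cy" (pixels), "R" (3x3) and "t" (3): a world point X has camera coordinates R X + t. Camera axes: x right, y down, z forward; pixel columns grow to the right and rows downward; lengths in m; the calibration is good to about 2 mm. A picture is of the moment at which its call begins. camera_info takes no time and is no camera call.
- ctrl.sign_off(): hands the job in, once; it reports no verdict.
The state is a dict: "time_s": time; "joint_positions": joint angles; "qd": joint speeds; "joint_torque": joint torques, N m; "tcp_pos": TCP position; "orientation": TCP orientation; "ft_force": force on the tool from outside, world axes, zero at the start; "moment": the same for the moment, N m; "width": finger opening in m.
Only numpy, scipy, OpenCV 4.12 (cv2) and the standard library are available. Lean on these libraries where they do the work, as an engineer would, in place of code of your own. Each camera call takes 0.05 s, during which the arm holds its last target.

## Working session

There is one attempt and no reset: what is moved stays moved. The work goes in short steps, Python scripts to look and compute and a shell command to move; the robot and the scene stay as the last step left them, time stands still between calls to the robot, and variables do not carry over. Pictures are saved under pics/ and viewed, and the job is handed in when it is done.

```bash
ls; mkdir -p pics; python3 - <<'E'
from station import ctrl,cams
import cv2,numpy as np
for n in("scene","top"):
    p,d=cams.capture(n); cv2.imwrite(f"pics/{n}0.png",p[:,:,::-1]); np.savez(f"{n}0.npz",p=p,d=d)
    i=cams.camera_info(n); R=np.array(i["R"]);t=np.array(i["t"]); print(n,i["fx"],i["fy"],i["cx"],i["cy"],"pos",(-R.T@t).round(3),"fwd",R[2].round(2))
print(ctrl.observe())
E
```

```text
pics
scene 382.87214468706117 382.87214468706117 323.69121844238174 202.76547370919772 pos [ 0.855 -0.75   0.682] fwd [-0.4   0.73 -0.55]
top 373.7518206850415 373.7518206850415 317.6591029296161 201.97665881841104 pos [0.345 0.009 1.025] fwd [ 0.13 -0.   -0.99]
{'time_s': 0.1, 'joint_positions': array([-8.38507530e+01,  3.02722365e+01,  8.21487581e+01,  6.00684343e-05,
        6.76912869e+01, -1.02261721e+01]), 'qd': array([ 0.08358061, -0.15140238, -0.13386511, -0.06844856, -0.04545297,
       -0.05050232]), 'joint_torque': array([-8.11877853e-04, -4.40988278e+01, -1.77149820e+01,  6.35174126e-02,
        5.33663901e-02, -3.20375909e-05]), 'tcp_pos': array([ 0.17617415, -0.59896353,  0.22168614]), 'orientation': array([-1.79889512e+02, -1.99884402e-02,  1.63753769e+01]), 'ft_force': array([-0.05213818, -0.14205445,  0.15513269]), 'moment': array([0.02264751, 0.06031091, 0.0007834 ]), 'width': 0.08718047163675433}
```

View pics/scene0.png

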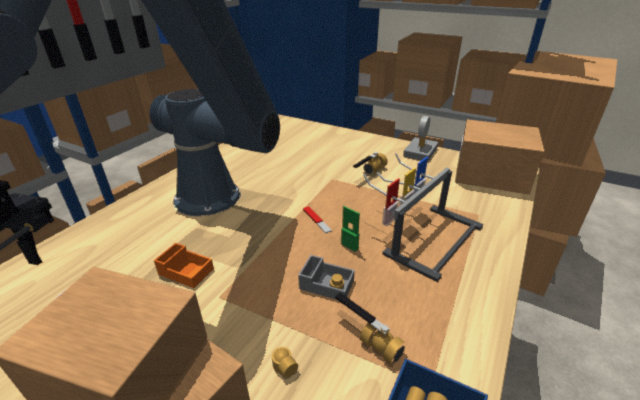

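View pics/top0.png

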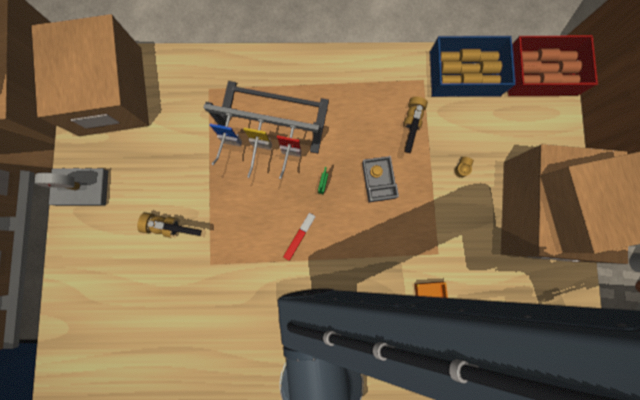

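```bash
python3 - <<'E'
import cv2
a=cv2.imread("pics/top0.png")[70:270,195:445]; cv2.imwrite("pics/topz.png",cv2.resize(a,None,fx=3.2,fy=3,interpolation=cv2.INTER_CUBIC)[:600,:800])
a=cv2.imread("pics/scene0.png")[140:320,290:500]; cv2.imwrite("pics/scz.png",cv2.resize(a,None,fx=3.3,fy=3.3,interpolation=cv2.INTER_CUBIC))
E
```

```text
(no output)
```

View pics/topz.png

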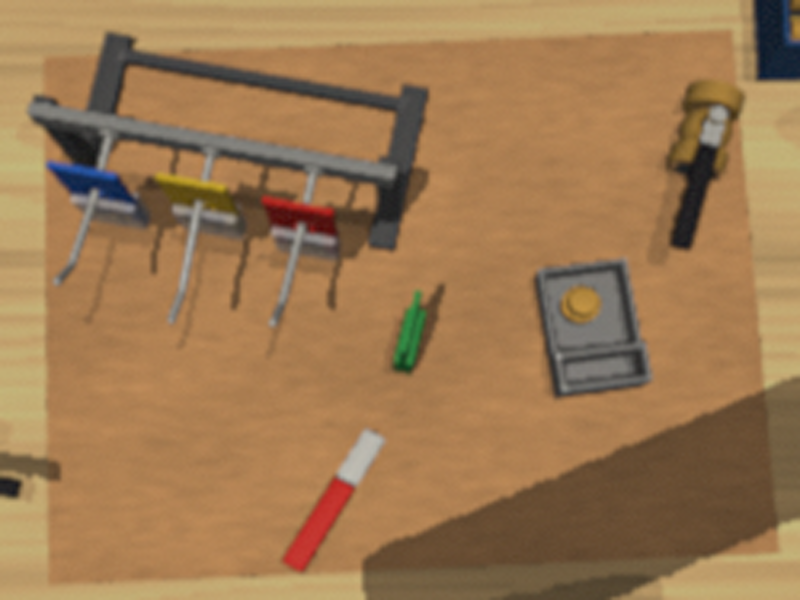

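View pics/scz.png

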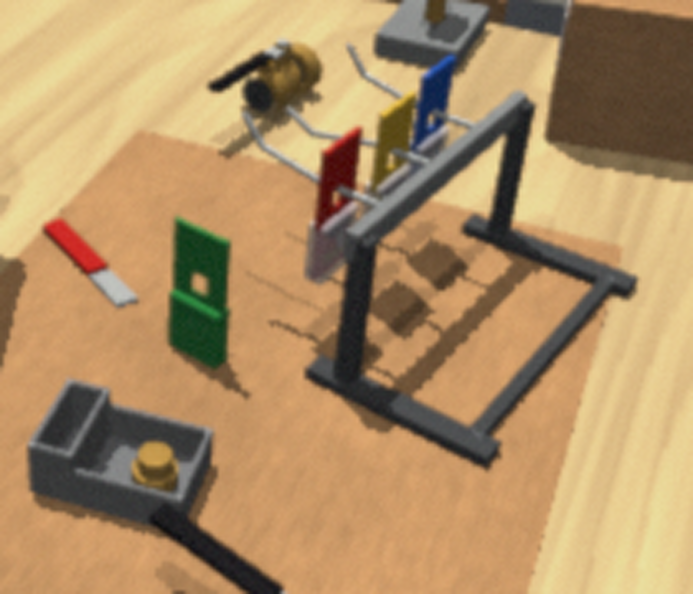

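```bash
cat > h.py <<'E'
import numpy as np,cv2
from station import ctrl,cams
def info(n):
    i=cams.camera_info(n); return i,np.array(i["R"]),np.array(i["t"])
def load(n,k="0"):
    z=np.load(f"{n}{k}.npz"); return z["p"],z["d"]
def cloud(n,d):
    i,R,t=info(n); v,u=np.mgrid[:400,:640]
    c=np.stack([(u-i["cx"])/i["fx"]*d,(v-i["cy"])/i["fy"]*d,d],-1); return (c-t)@R
def ray(n,u,v):
    i,R,t=info(n); w=R.T@np.array([(u-i["cx"])/i["fx"],(v-i["cy"])/i["fy"],1.]); return -R.T@t,w/np.linalg.norm(w)
def onz(n,u,v,z):
    o,w=ray(n,u,v); return o+w*(z-o[2])/w[2]
def tri(a,b):
    o1,w1=ray("scene",*a);o2,w2=ray("top",*b)
    s=np.linalg.lstsq(np.stack([w1,-w2],1),o2-o1,rcond=None)[0]; p,q=o1+s[0]*w1,o2+s[1]*w2
    return (p+q)/2,np.linalg.norm(p-q)
def proj(n,X):
    i,R,t=info(n); c=np.atleast_2d(X)@R.T+t; return np.stack([c[:,0]/c[:,2]*i["fx"]+i["cx"],c[:,1]/c[:,2]*i["fy"]+i["cy"]],1)
E
python3 - <<'E'
from h import *
for n in("scene","top"):
    p,d=load(n); C=cloud(n,d); h=cv2.cvtColor(p,cv2.COLOR_RGB2HSV)
    hh,s,v=[h[...,k].astype(int) for k in range(3)]
    ok=(d>0)&(C[...,0]>.3)&(C[...,0]<.95)&(abs(C[...,1])<.45)
    for name,m in dict(red=((hh<8)|(hh>172))&(s>150)&(v>70),blue=(hh>105)&(hh<128)&(s>120),yel=(hh>20)&(hh<33)&(s>150)&(C[...,2]>.12),green=(hh>45)&(hh<80)&(s>100)).items():
        m=m&ok&(C[...,2]>.03); q=C[m]; q=q[(q[:,1]>-.1)|(name=='green')]
        if len(q)<5: continue
        print(n,name,len(q),"min",np.percentile(q,2,axis=0).round(4),"max",np.percentile(q,98,axis=0).round(4),"med",np.median(q,0).round(4))
        t=q[q[:,2]>q[:,2].max()-.03]; 
        if len(t)>5:
            k=np.linalg.lstsq(np.c_[t[:,1],np.ones(len(t))],t[:,0],rcond=None)[0]; print("  x=a*y+b",k.round(4),"yaw",np.degrees(np.arctan(-k[0])).round(2))
    # bar
    g=(s<60)&ok&(C[...,2]>.135)&(C[...,2]<.165)&(C[...,0]>.55); q=C[g]
    print(n,"bar",len(q),np.percentile(q,[1,50,99],axis=0).round(3).tolist())
E
```

```text
scene red 194 min [0.5961 0.05   0.1236] max [0.6072 0.097  0.1883] med [0.6012 0.0701 0.161 ]
  x=a*y+b [0.1997 0.5872] yaw -11.29
scene blue 146 min [0.6256 0.2073 0.1232] max [0.6355 0.2572 0.1886] med [0.6301 0.2299 0.1623]
  x=a*y+b [0.183  0.5883] yaw -10.37
scene yel 157 min [0.6151 0.1282 0.1239] max [0.6259 0.1756 0.1878] med [0.6202 0.1471 0.1615]
  x=a*y+b [0.1961 0.5915] yaw -11.1
scene green 453 min [ 0.5004 -0.0203  0.0321] max [ 0.5465 -0.0023  0.1262] med [ 0.5248 -0.0112  0.0762]
  x=a*y+b [-3.543   0.4927] yaw 74.24
scene bar 725 [[0.557, 0.003, 0.135], [0.656, 0.128, 0.149], [0.703, 0.276, 0.16]]
top red 173 min [0.5967 0.0512 0.1227] max [0.6086 0.1004 0.187 ] med [0.6021 0.0769 0.1674]
  x=a*y+b [0.2061 0.5864] yaw -11.65
top blue 154 min [0.6257 0.2096 0.1225] max [0.6357 0.2548 0.1868] med [0.6308 0.2321 0.1662]
  x=a*y+b [0.1962 0.5852] yaw -11.1
top yel 173 min [0.6157 0.1286 0.1267] max [0.6271 0.1776 0.1868] med [0.6208 0.1519 0.1654]
  x=a*y+b [0.1988 0.5908] yaw -11.24
top green 136 min [ 0.4988 -0.0185  0.0383] max [0.546  0.0055 0.1267] med [ 0.5186 -0.0068  0.0579]
  x=a*y+b [-3.3868  0.5011] yaw 73.55
top bar 981 [[0.561, 0.005, 0.136], [0.658, 0.155, 0.15], [0.699, 0.279, 0.157]]
```

```bash
python3 - <<'E'
from h import *
yaw=np.radians(-11.3)
ex=np.array([np.cos(yaw),np.sin(yaw)]);ey=np.array([-ex[1],ex[0]])
for n in("scene","top"):
    p,d=load(n); C=cloud(n,d); h=cv2.cvtColor(p,cv2.COLOR_RGB2HSV); s=h[...,1].astype(int)
    q=C[(d>0)&(s<80)&(C[...,2]>.146)&(C[...,2]<.158)&(C[...,0]>.6)&(C[...,0]<.75)&(C[...,1]>-.05)&(C[...,1]<.33)]
    a=q[:,:2]@ex; b=q[:,:2]@ey
    med=np.median(a); k=abs(a-med)<.014; a,b,z=a[k],b[k],q[k,2]
    print(n,len(a),"barx",np.percentile(a,[3,10,50,90,97]).round(4),"y",np.percentile(b,[0.5,1,99,99.5]).round(4),"slope deg",np.degrees(np.polyfit(b,a,1)[0]).round(2),"z",np.percentile(z,[50,95]).round(4))
E
```

```text
scene 403 barx [0.6197 0.6209 0.6279 0.6308 0.6354] y [0.1285 0.129  0.4111 0.4126] slope deg -0.14 z [0.1547 0.1567]
top 614 barx [0.621  0.6218 0.626  0.6312 0.6327] y [0.1312 0.1322 0.4117 0.4122] slope deg 0.15 z [0.1525 0.1555]
```

```bash
cat >> h.py <<'E'
yaw=np.radians(-11.3)
RR=np.array([[np.cos(yaw),-np.sin(yaw),0],[np.sin(yaw),np.cos(yaw),0],[0,0,1]])
RO=RR@np.array([.620,.2708,0])
def rk(X): return (np.asarray(X)-RO)@RR
def wd(X): return np.asarray(X)@RR.T+RO
E
python3 - <<'E'
from h import *
for n in("scene","top"):
    p,d=load(n); C=rk(cloud(n,d)); h=cv2.cvtColor(p,cv2.COLOR_RGB2HSV); s=h[...,1].astype(int)
    for y0 in(-.08,0,.08):
      m=(d>0)&(abs(C[...,1]-y0)<.009)&(C[...,0]<-.0)&(C[...,0]>-.17)&(C[...,2]>.09)&(s<110)
      q=C[m]; q=q[np.argsort(-q[:,0])]
      print(n,y0,len(q))
      for lo in range(-150,0,10):
        k=q[(q[:,0]*1000>=lo)&(q[:,0]*1000<lo+10)]
        if len(k): print("   ",lo+5,len(k),np.median(k,0).round(4),k[:,2].max().round(4))
E
python3 - <<'E'
import sys;sys.path.insert(0,'.')
from h import *
for n in("scene","top"):
    img=cv2.imread(f"pics/{n}0.png"); 
    x0,y0,w,hh=(370,140,90,80) if n=="scene" else (205,90,130,100)
    f=7 if n=="scene" else 6
    a=cv2.resize(img[y0:y0+hh,x0:x0+w],None,fx=f,fy=f,interpolation=cv2.INTER_CUBIC)
    for b,col in((9,(0,255,0)),(14,(255,255,0)),(-9,(0,0,255)),(-14,(255,0,255))):
        t=np.radians(b);u=np.radians(b+38)
        P=np.array([[0,-.08,.14],[-.058,-.08,.14]]);e=P[1]+.06*np.array([-np.cos(t),0,np.sin(t)]);g=e+.029*np.array([-np.cos(u),0,np.sin(u)])
        uv=(proj(n,wd(np.vstack([P,e,g])))-[x0,y0]+.5)*f
        cv2.polylines(a,[uv.astype(np.int32)],False,col,1)
    cv2.imwrite(f"pics/ov_{n}.png",a)
E
```

```text
scene -0.08 139
    -135 10 [-0.1341 -0.0801  0.1743] 0.1786
    -125 11 [-0.125 -0.081  0.165] 0.1715
    -115 11 [-0.117  -0.0805  0.1549] 0.1605
    -105 9 [-0.1031 -0.0801  0.1532] 0.1548
    -95 8 [-0.0929 -0.0797  0.1505] 0.1528
    -85 7 [-0.0851 -0.0801  0.1474] 0.1512
    -75 8 [-0.075  -0.0793  0.1475] 0.1498
    -65 6 [-0.0673 -0.0792  0.1456] 0.1487
    -45 10 [-0.0432 -0.0801  0.1312] 0.1883
    -35 40 [-0.0377 -0.0799  0.1118] 0.1461
    -25 8 [-0.0254 -0.0799  0.1446] 0.146
    -15 8 [-0.0156 -0.0799  0.1445] 0.1454
    -5 3 [-0.0003 -0.0813  0.1552] 0.156
scene 0 98
    -145 5 [-0.1439  0.0006  0.1458] 0.146
    -135 8 [-0.135  -0.0016  0.141 ] 0.1445
    -125 8 [-0.1264  0.0006  0.1352] 0.1406
    -115 7 [-0.1159 -0.0004  0.134 ] 0.1346
    -105 6 [-0.1053 -0.0003  0.1348] 0.1363
    -95 6 [-0.096  -0.      0.1377] 0.1387
    -75 1 [-0.0719  0.0025  0.1407] 0.1407
    -65 6 [-0.0651 -0.0003  0.1425] 0.1457
    -55 4 [-0.0591  0.0004  0.1435] 0.1453
    -45 3 [-0.0405 -0.0032  0.1197] 0.1208
    -35 27 [-0.0339 -0.0006  0.1191] 0.1451
    -25 7 [-0.0242 -0.0004  0.143
[... 1760 characters left out ...]
-0.0155  0.0013  0.1432] 0.1457
    -5 18 [-0.0014  0.0006  0.1431] 0.1474
top 0.08 166
    -135 7 [-0.1332  0.082   0.1776] 0.1791
    -125 8 [-0.1233  0.0812  0.1672] 0.1778
    -115 10 [-0.1148  0.0813  0.1572] 0.1638
    -105 10 [-0.1044  0.0817  0.153 ] 0.1581
    -95 9 [-0.095   0.0807  0.1514] 0.1544
    -85 10 [-0.086   0.0815  0.1492] 0.1521
    -75 12 [-0.0755  0.0811  0.1466] 0.1495
    -65 10 [-0.0648  0.0812  0.1451] 0.1467
    -55 36 [-0.0535  0.0803  0.1157] 0.145
    -45 15 [-0.0482  0.0799  0.1185] 0.1508
    -35 1 [-0.0304  0.0786  0.1433] 0.1433
    -25 9 [-0.0255  0.0818  0.1429] 0.1457
    -15 10 [-0.0153  0.081   0.1432] 0.1444
    -5 19 [-0.0011  0.08    0.1429] 0.1469
```

View pics/ov_scene.png

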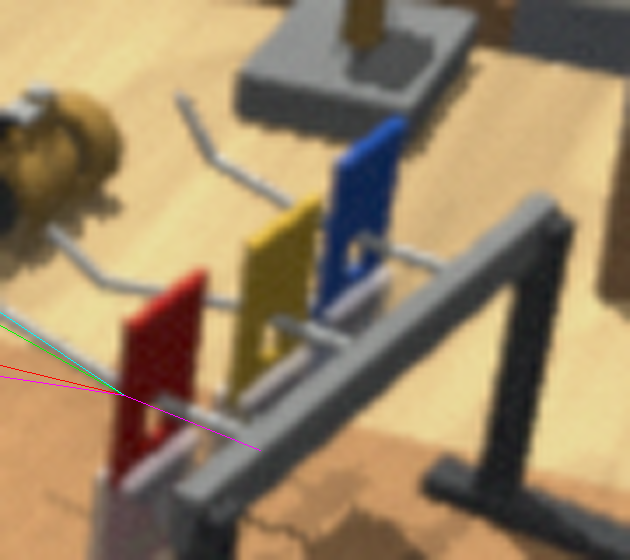

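View pics/ov_top.png

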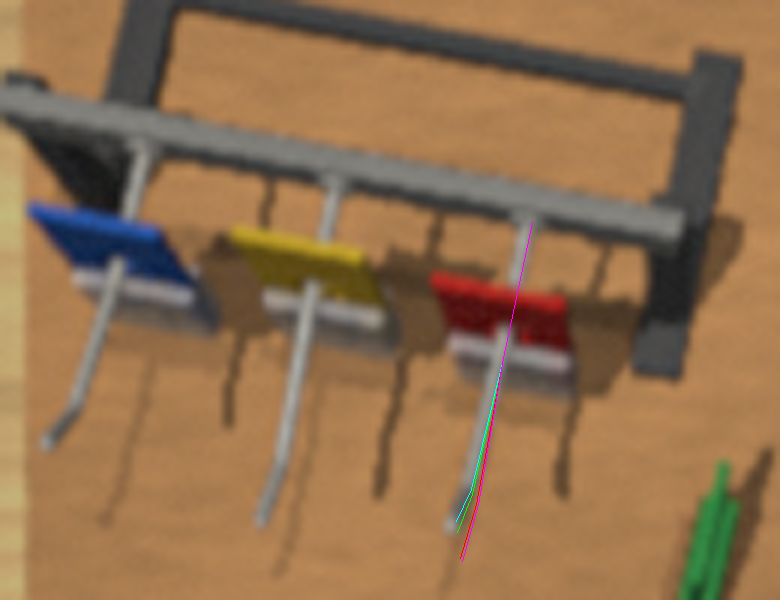

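```bash
python3 - <<'E'
from h import *
for n in("scene","top"):
    p,d=load(n); C=cloud(n,d); h=cv2.cvtColor(p,cv2.COLOR_RGB2HSV); s=h[...,1].astype(int)
    reg=(d>0)&(s<60)&(C[...,0]>.42)&(C[...,0]<.65)&(C[...,1]>-.22)&(C[...,1]<-.05)
    for lo,hi in((.043,.053),(.029,.053),(.008,.053)):
        q=C[reg&(C[...,2]>lo)&(C[...,2]<hi)][:,:2]
        if len(q)>5:
            r=cv2.minAreaRect((q*1000).astype(np.float32)); print(n,lo,len(q),[np.round(x,1) for x in r],np.percentile(q,[1,99],axis=0).round(4).tolist())
a=cv2.imread("pics/top0.png")[145:215,345:415]; cv2.imwrite("pics/tray.png",cv2.resize(a,None,fx=8,fy=8,interpolation=cv2.INTER_CUBIC))
E
```

```text
scene 0.043 183 [array([ 495.5, -168.1]), array([34.3, 77.6]), np.float64(6.8)] [[0.4761, -0.2064], [0.5159, -0.1299]]
scene 0.029 609 [array([ 535.2, -162.3]), array([116.2,  78.3]), np.float64(8.8)] [[0.4771, -0.2062], [0.5954, -0.119]]
scene 0.008 1175 [array([ 535.2, -162.4]), array([115.4,  79.7]), np.float64(7.9)] [[0.4773, -0.2061], [0.595, -0.1195]]
top 0.043 129 [array([ 497.8, -166.4]), array([34.6, 75.9]), np.float64(7.9)] [[0.4775, -0.2038], [0.5179, -0.1277]]
top 0.029 301 [array([ 536.7, -161.1]), array([113.5,  76.1]), np.float64(7.6)] [[0.4773, -0.2035], [0.5947, -0.1175]]
top 0.008 487 [array([ 536.7, -161. ]), array([113.7,  76.1]), np.float64(7.7)] [[0.477, -0.2034], [0.5948, -0.1179]]
```

View pics/tray.png

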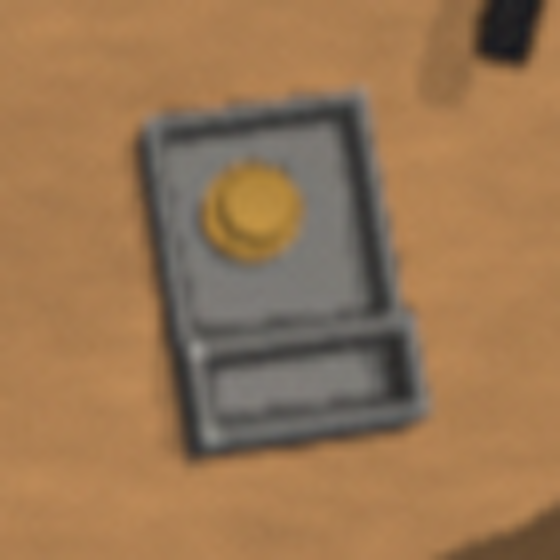

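```bash
python3 - <<'E'
from h import *
for n in("scene","top"):
    p,d=load(n); C=cloud(n,d); h=cv2.cvtColor(p,cv2.COLOR_RGB2HSV)
    hh,s,v=[h[...,k].astype(int) for k in range(3)]
    q=rk(C[((hh<8)|(hh>172))&(s>150)&(v>70)&(d>0)&(C[...,0]>.58)&(C[...,0]<.63)&(C[...,2]>.1)&(C[...,1]>.03)&(C[...,1]<.11)])
    print(n,np.percentile(q,[1,50,99],axis=0).round(4).tolist())
print(wd([-.046,-.08,0]))
E
```

```text
scene [[-0.0468, -0.1054, 0.1225], [-0.0442, -0.084, 0.161], [-0.0424, -0.0566, 0.1886]]
top [[-0.0462, -0.1039, 0.1218], [-0.0451, -0.0776, 0.1674], [-0.0408, -0.053, 0.1875]]
[0.60025934 0.07462819 0.        ]
```

```bash
cat >> h.py <<'E'
from scipy.spatial.transform import Rotation as Ro
def T():
    s=ctrl.observe(); return s,np.array(s["tcp_pos"]),Ro.from_euler("xyz",s["orientation"],degrees=True)
def to(p,rpy):
    s,c,R=T(); d=R.inv().apply(np.asarray(p)-c)*100; r=(R.inv()*Ro.from_euler("xyz",rpy,degrees=True)).as_rotvec(degrees=True)
    print("t",round(s["time_s"],2),"tcp",c.round(4),np.round(s["orientation"],1),"F",s["ft_force"].round(2),"M",s["moment"].round(2),"w",round(s["width"],4)); print("row",d.round(2),r.round(2))
E
python3 -m creep '[6,-5,-4,0,0,-6,0.5, 12,-10,-8,0,0,-12,0.5, 18,-16,-8,0,0,-18,0.5, 24,-21,-8,0,0,-24,0.5, 30,-26,-8,0,0,-30,0.5, 36,-32,-8,0,0,-36,0.5, 42,-37,-8,0,0,-42,0.5, 48,-42,-8,0,0,-48,0.5, 54,-47.5,-8,0,0,-54,0.5, 59.8,-52.7,-8,0,0,-62.3,0.5]'
python3 - <<'E'
from h import *
to([.6016,.0749,.26],[180,0,78.7])
E
```

```text
time_s: 1.1
tcp_pos: [0.4372, -0.1858, 0.2973]
orientation: [-180.0, -0.1, 79.0]
ft_force: [1.1, -0.5, 0.1]
width: 0.0437
t 1.1 tcp [ 0.4372 -0.1858  0.2973] [-1.8e+02 -1.0e-01  7.9e+01] F [ 1.1  -0.48  0.15] M [-0.07 -0.12 -0.03] w 0.0437
row [28.73 11.15  3.77] [-0.04 -0.11  0.26]
```

```bash

python3 -m creep '[4,1.5,0.5,0,0,0.2,0.5, 8,3,1,0,0,0.2,0.5, 12,4.6,1.6,0,0,0.2,0.5, 16,6.2,2.1,0,0,0.2,0.5, 20,7.8,2.6,0,0,0.2,0.5, 24,9.3,3.1,0,0,0.2,0.5, 27,10.5,3.5,0,0,0.2,0.5, 28.7,11.15,3.8,0,0,0.2,0.5, 28.7,11.15,3.8,0,0,0.2,0.5, 28.7,11.15,3.8,0,0,0.2,0.5]'
python3 - <<'E'
from h import *
to([.6016,.0749,.156],[180,0,78.7])
for n in("scene","top"):
    p,d=cams.capture(n); np.savez(f"{n}1.npz",p=p,d=d)
    a=p[130:270,330:480] if n=="scene" else p[70:210,200:350]
    cv2.imwrite(f"pics/{n}1.png",cv2.resize(a[:,:,::-1],None,fx=4,fy=4,interpolation=cv2.INTER_CUBIC))
E
```

```text
time_s: 2.1
tcp_pos: [0.6008, 0.0741, 0.2593]
orientation: [-179.9, -0.0, 78.8]
ft_force: [-0.4, -0.1, -0.2]
width: 0.0436
t 2.1 tcp [0.6008 0.0741 0.2593] [-179.9   -0.    78.8] F [-0.42 -0.13 -0.17] M [-0.04 -0.1   0.03] w 0.0436
row [ 0.09  0.08 10.33] [-0.13 -0.05  0.08]
```

View pics/scene1.png

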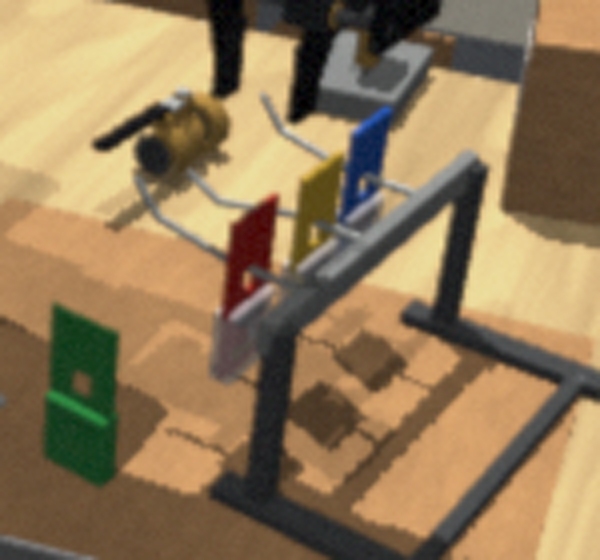

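View pics/top1.png

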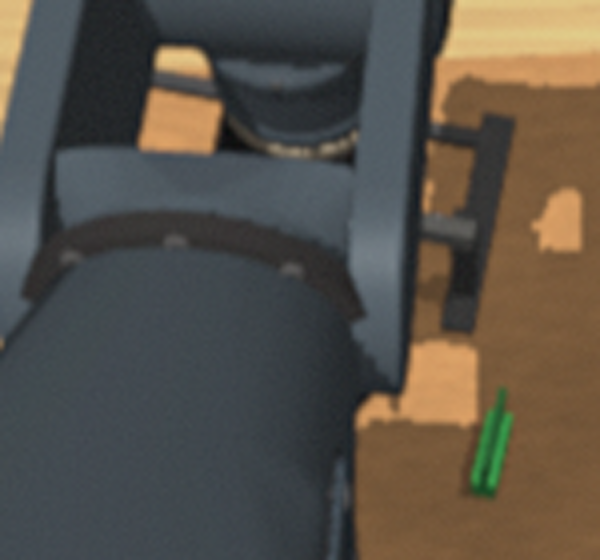

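```bash

python3 -m creep '[0.1,0.1,2,-0.1,0,0.1,0.5, 0.1,0.1,4,-0.1,0,0.1,0.5, 0.1,0.1,5.5,-0.1,0,0.1,0.5, 0.1,0.1,7,-0.1,0,0.1,0.5, 0.1,0.1,8,-0.1,0,0.1,0.5, 0.1,0.1,8.7,-0.1,0,0.1,0.5, 0.1,0.1,9.3,-0.1,0,0.1,0.5, 0.1,0.1,9.8,-0.1,0,0.1,0.5, 0.1,0.1,10.3,-0.1,0,0.1,0.5, 0.1,0.1,10.3,-0.1,0,0.1,0.5]'
python3 - <<'E'
from h import *
to([.6016,.0749,.156],[180,0,78.7])
for n in("scene",):
    p,d=cams.capture(n); np.savez(f"{n}2.npz",p=p,d=d)
    a=p[130:270,330:480] 
    cv2.imwrite(f"pics/{n}2.png",cv2.resize(a[:,:,::-1],None,fx=4,fy=4,interpolation=cv2.INTER_CUBIC))
E
```

```text
time_s: 3.2
tcp_pos: [0.6016, 0.0743, 0.1563]
orientation: [-180.0, -0.1, 78.6]
ft_force: [0.2, 0.1, -0.3]
width: 0.0437
t 3.2 tcp [0.6016 0.0743 0.1563] [-1.80e+02 -1.00e-01  7.86e+01] F [ 0.21  0.12 -0.31] M [-0.1  -0.06 -0.01] w 0.0437
row [ 0.06 -0.01  0.03] [-0.03 -0.06 -0.11]
```

View pics/scene2.png

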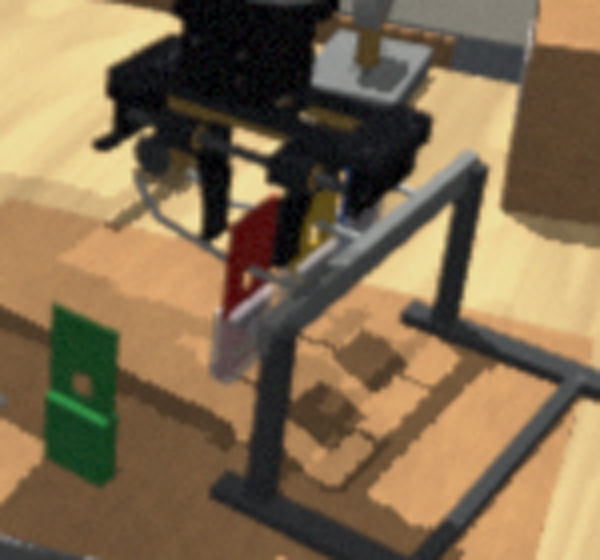

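```bash

python3 -m creep '[0,0,0,0,0,0,0.7, 0,0,0,0,0,0,0.85, 0,0,0,0,0,0,1, 0,0,0,0,0,0,1, 0,0,0,0,0,0,1, 0,0,0,0,0,0,1, 0,0,0,0,0,0,1, 0,0,0,0,0,0,1]' 20
python3 - <<'E'
from h import *
to([.6016,.0749,.156],[180,0,78.7])
for n in("scene",):
    p,d=cams.capture(n); np.savez(f"{n}3.npz",p=p,d=d)
    a=p[130:270,330:480] 
    cv2.imwrite(f"pics/{n}3.png",cv2.resize(a[:,:,::-1],None,fx=4,fy=4,interpolation=cv2.INTER_CUBIC))
E
```

```text
time_s: 4.05
tcp_pos: [0.602, 0.0743, 0.1567]
orientation: [180.0, -0.1, 78.6]
ft_force: [-0.7, -0.1, 0.2]
width: 0.0047
t 4.05 tcp [0.602  0.0743 0.1567] [ 1.80e+02 -1.00e-01  7.86e+01] F [-0.67 -0.06  0.17] M [-0.01 -0.1   0.02] w 0.0047
row [ 0.05 -0.05  0.07] [ 0.02 -0.07 -0.11]
```

View pics/scene3.png

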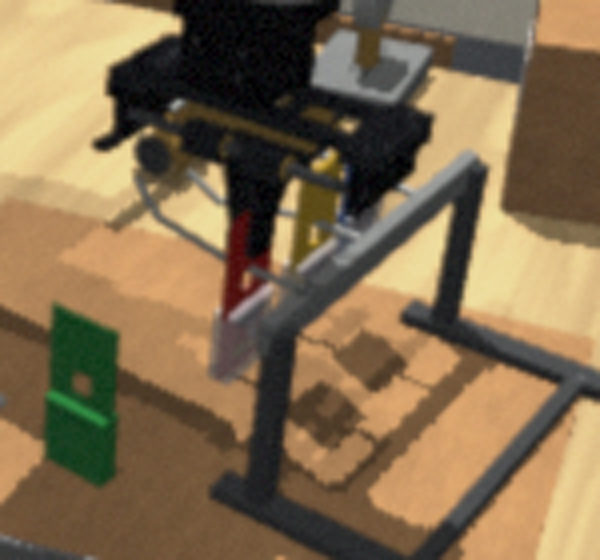

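```bash

python3 -m creep '[0,0,-0.1,0,0,0,1, 0,0,-0.2,0,0,0,1, 0,0,-0.35,0,0,0,1, 0,0,-0.5,0,0,0,1, 0,0,-0.65,0,0,0,1, 0,0,-0.65,0,0,0,1, 0,0,-0.65,0,0,0,1, 0,0,-0.65,0,0,0,1]'
python3 - <<'E'
from h import *
to([.6016,.0749,.156],[180,0,78.7]); s,c,R=T(); print(rk(c).round(4))
E
```

```text
time_s: 4.9
tcp_pos: [0.6019, 0.0743, 0.1632]
orientation: [180.0, -0.1, 78.6]
ft_force: [0.2, 0.1, -1.3]
width: 0.005
t 4.9 tcp [0.6019 0.0743 0.1632] [ 1.80e+02 -1.00e-01  7.86e+01] F [ 0.23  0.05 -1.29] M [ 0.03 -0.07  0.  ] w 0.005
row [ 0.05 -0.04  0.72] [ 0.02 -0.07 -0.11]
[-0.0443 -0.08    0.1632]
```

```bash

python3 -m creep '[0,-0.2,-0.04,2.5,0,0,1, 0,-0.36,-0.07,5,0,0,1, 0,-0.66,-0.07,7.5,0,0,1, 0,-0.96,-0.06,10,0,0,1, 0,-1.3,-0.13,11.5,0,0,1, 0,-1.65,-0.2,13,0,0,1, 0,-2.0,-0.27,14,0,0,1, 0,-2.0,-0.27,14,0,0,1, 0,-2.0,-0.27,14,0,0,1, 0,-2.0,-0.27,14,0,0,1]'
cat >> h.py <<'E'
def st(off=.0237):
    s,c,R=T(); k=rk(c); z=RR.T@R.apply([0,0,1]); th=np.degrees(np.arctan2(-z[0],-z[2])); S=k+off*z
    print("t",round(s["time_s"],2),"rackTCP",(k*1000).round(1),"tilt",th.round(1),"slot",(S*1000).round(1),"Frack",(RR.T@s["ft_force"]).round(2),"M",(RR.T@s["moment"]).round(2),"w",round(s["width"],4))
E
python3 -c "
from h import *
st()"
```

```text
time_s: 5.9
tcp_pos: [0.5823, 0.0783, 0.1659]
orientation: [-166.0, -0.1, 78.6]
ft_force: [-0.2, 0.7, -1.3]
width: 0.0049
t 5.9 rackTCP [-64.4 -79.9 165.9] tilt 14.0 slot [-70.1 -79.9 142.9] Frack [-0.36  0.63 -1.32] M [-0.06 -0.3   0.01] w 0.0049
```

```bash

python3 -m creep '[0,-0.4,0.02,0.6,0,0,1, 0,-0.8,0.03,1.2,0,0,1, 0,-1.2,0.05,1.8,0,0,1, 0,-1.6,0.07,2.4,0,0,1, 0,-2,0.08,3,0,0,1, 0,-2.4,0.1,3.5,0,0,1, 0,-2.89,0.12,4,0,0,1, 0,-2.89,0.12,4,0,0,1, 0,-2.89,0.12,4,0,0,1]'
python3 -c "
from h import *
st()"
```

```text
time_s: 6.8
tcp_pos: [0.5545, 0.0839, 0.1718]
orientation: [-162.1, -0.1, 78.6]
ft_force: [0.8, 0.5, -1.4]
width: 0.0047
t 6.8 rackTCP [-92.7 -79.9 171.8] tilt 17.9 slot [-100.   -79.8  149.2] Frack [ 0.64  0.62 -1.45] M [-0.02 -0.38 -0.06] w 0.0047
```

```bash

python3 -m creep '[0,0,0.2,0,0,0,1, 0,0,0.4,0,0,0,1, 0,0,0.55,0,0,0,1, 0,0,0.55,0,0,0,1, 0,0,0.55,0,0,0,1]'
python3 -c "
from h import *
st()"
python3 -m creep '[0,0,0.07,0,0,0,1, 0,0,0.07,0,0,0,1, 0,0,0.07,0,0,0,1]'
python3 -c "
from h import *
st()"
python3 -m creep '[0,0,0.05,0,0,0,1, 0,0,0.05,0,0,0,1, 0,0,0.05,0,0,0,1]'
python3 -c "
from h import *
st()"
```

```text
time_s: 7.3
tcp_pos: [0.5528, 0.0843, 0.1665]
orientation: [-162.0, -0.1, 78.6]
ft_force: [1.0, 0.0, -1.1]
width: 0.0048
t 7.3 rackTCP [-94.4 -79.8 166.5] tilt 18.0 slot [-101.7  -79.8  143.9] Frack [ 1.02  0.22 -1.11] M [-0.03 -0.36  0.04] w 0.0048
time_s: 7.6
tcp_pos: [0.5526, 0.0843, 0.1658]
orientation: [-162.0, -0.1, 78.6]
ft_force: [-0.0, -1.2, -1.2]
width: 0.0049
t 7.6 rackTCP [-94.6 -79.9 165.8] tilt 18.0 slot [-101.9  -79.8  143.2] Frack [ 0.23 -1.18 -1.19] M [-0.02 -0.37 -0.03] w 0.0049
time_s: 7.9
tcp_pos: [0.5525, 0.0843, 0.1653]
orientation: [-162.0, -0.1, 78.6]
ft_force: [0.1, -0.1, -0.6]
width: 0.0051
t 7.9 rackTCP [-94.8 -79.9 165.3] tilt 18.0 slot [-102.1  -79.8  142.8] Frack [ 0.1  -0.1  -0.55] M [ 0.02 -0.37  0.  ] w 0.0051
```

```bash

python3 -m creep '[0,0,0.05,0,0,0,1, 0,0,0.05,0,0,0,1, 0,0,0.05,0,0,0,1]'
python3 -c "
from h import *
st()"
```

```text
time_s: 8.2
tcp_pos: [0.5523, 0.0843, 0.1648]
orientation: [-162.0, -0.1, 78.6]
ft_force: [-0.3, -0.1, -1.1]
width: 0.0049
t 8.2 rackTCP [-95.  -79.9 164.8] tilt 18.0 slot [-102.3  -79.8  142.3] Frack [-0.31 -0.14 -1.09] M [-0.07 -0.39 -0.05] w 0.0049
```

```bash
for i in 1; do
python3 -m creep '[0,0,0.06,0,0,0,1, 0,0,0.06,0,0,0,1, 0,0,0.06,0,0,0,1]'
python3 -c "
from h import *
st()"; done
python3 -m creep '[0,0,0.05,0,0,0,1, 0,0,0.05,0,0,0,1, 0,0,0.05,0,0,0,1]'
python3 -c "
from h import *
st()"
```

```text
time_s: 8.5
tcp_pos: [0.5522, 0.0844, 0.1644]
orientation: [-162.1, -0.1, 78.6]
ft_force: [0.2, -0.1, -0.5]
width: 0.0044
t 8.5 rackTCP [-95.  -79.8 164.4] tilt 17.9 slot [-102.3  -79.8  141.9] Frack [ 0.18 -0.07 -0.49] M [-0.   -0.36 -0.05] w 0.0044
time_s: 8.8
tcp_pos: [0.5522, 0.0844, 0.1641]
orientation: [-162.1, -0.1, 78.6]
ft_force: [0.6, -1.6, 0.8]
width: 0.0048
t 8.8 rackTCP [-95.1 -79.9 164.1] tilt 17.9 slot [-102.4  -79.8  141.5] Frack [ 0.88 -1.43  0.79] M [-0.09 -0.27 -0.05] w 0.0048
```

```bash

python3 -m creep '[0,0,-0.25,0,0,0,1, 0,0,-0.5,0,0,0,1, 0,0,-0.72,0,0,0,1, 0,-0.35,-0.7,0.6,0,0,1, 0,-0.75,-0.68,1.3,0,0,1, 0,-1.13,-0.66,2,0,0,1, 0,-1.13,-0.66,2,0,0,1, 0,-1.13,-0.66,2,0,0,1, 0,-1.13,-0.66,2,0,0,1]'
python3 -c "
from h import *
st()"
```

```text
time_s: 9.7
tcp_pos: [0.5436, 0.0861, 0.1738]
orientation: [-160.1, -0.1, 78.6]
ft_force: [0.4, -0.1, -1.1]
width: 0.0048
t 9.7 rackTCP [-103.8  -79.9  173.8] tilt 19.9 slot [-111.8  -79.8  151.5] Frack [ 0.37 -0.   -1.13] M [-0.01 -0.42  0.05] w 0.0048
```

```bash

python3 -m creep '[0,-0.25,0.02,0.5,0,0,1, 0,-0.48,0.02,1,0,0,1, 0,-0.78,-0.13,1.4,0,0,1, 0,-1.07,-0.28,1.7,0,0,1, 0,-1.35,-0.42,2,0,0,1, 0,-1.35,-0.42,2,0,0,1, 0,-1.35,-0.42,2,0,0,1]'
python3 -c "
from h import *
st()"
```

```text
time_s: 10.4
tcp_pos: [0.5327, 0.0883, 0.1825]
orientation: [-158.1, -0.1, 78.6]
ft_force: [0.2, -0.3, -2.2]
width: 0.0046
t 10.4 rackTCP [-115.   -79.8  182.5] tilt 21.9 slot [-123.8  -79.8  160.5] Frack [ 0.29 -0.2  -2.23] M [-0.   -0.44 -0.03] w 0.0046
```

```bash

python3 - <<'E'
from h import *
for n in("scene",):
    p,d=cams.capture(n); st(); np.savez(f"{n}4.npz",p=p,d=d)
    a=p[130:270,330:480] 
    cv2.imwrite(f"pics/{n}4.png",cv2.resize(a[:,:,::-1],None,fx=4,fy=4,interpolation=cv2.INTER_CUBIC))
E
```

```text
t 10.45 rackTCP [-115.   -79.8  182.4] tilt 21.9 slot [-123.8  -79.8  160.4] Frack [-0.35  0.61 -1.  ] M [-0.   -0.41  0.02] w 0.0045
```

View pics/scene4.png

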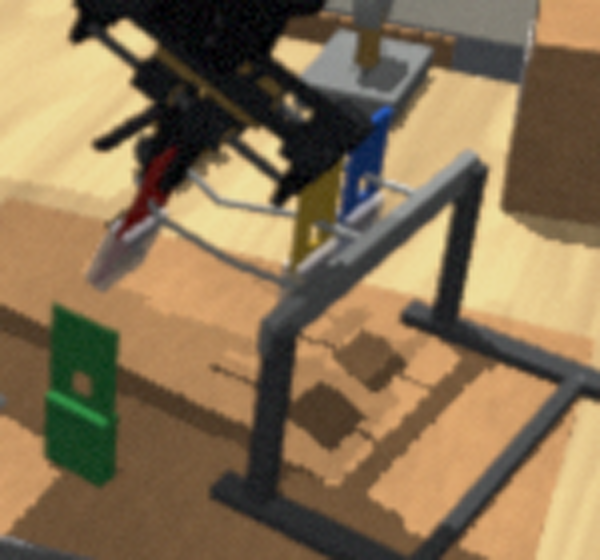

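```bash

python3 -m creep '[0,-0.35,-0.18,0,0,0,1, 0,-0.7,-0.36,0,0,0,1, 0,-1.05,-0.54,0,0,0,1, 0,-1.4,-0.72,0,0,0,1, 0,-1.4,-0.72,0,0,0,1, 0,-1.4,-0.72,0,0,0,1]'
python3 -c "
from h import *
st()"
```

```text
time_s: 11.05
tcp_pos: [0.5226, 0.0903, 0.1945]
orientation: [-158.1, -0.1, 78.6]
ft_force: [0.9, -0.5, -1.8]
width: 0.005
t 11.05 rackTCP [-125.2  -79.8  194.5] tilt 21.9 slot [-134.1  -79.8  172.5] Frack [ 0.94 -0.31 -1.83] M [ 0.01 -0.34  0.01] w 0.005
```

Still free. I'll continue past the tip.

```bash

python3 -m creep '[0,-0.35,-0.18,0,0,0,1, 0,-0.7,-0.36,0,0,0,1, 0,-1.05,-0.54,0,0,0,1, 0,-1.5,-0.77,0,0,0,1, 0,-1.9,-0.9,0,0,0,1, 0,-2.4,-1.0,0,0,0,1, 0,-2.4,-1.0,0,0,0,1]'
python3 -c "
from h import *
st()"
```

```text
time_s: 11.75
tcp_pos: [0.5038, 0.0942, 0.2132]
orientation: [-158.1, -0.1, 78.6]
ft_force: [-0.4, 0.5, -1.9]
width: 0.0049
t 11.75 rackTCP [-144.4  -79.7  213.2] tilt 21.9 slot [-153.2  -79.7  191.2] Frack [-0.49  0.44 -1.86] M [-0.05 -0.41 -0.06] w 0.0049
```

```bash

python3 -m creep '[0,-1,0,0,0,0,1, 0,-2,0,0,0,0,1, 0,-3,0,-3,0,0,1, 0,-4,0.05,-8,0,0,1, 0,-4.3,0.1,-14,0,0,1, 0,-4.3,0.1,-20,0,0,1, 0,-4.3,0.1,-21.9,0,0,1, 0,-4.3,0.1,-21.9,0,0,1, 0,-4.3,0.1,-21.9,0,0,1, 0,-4.3,0.1,-21.9,0,0,1]'
python3 - <<'E'
from h import *
st(); to([.4963,-.1671,.25],[180,0,97.8])
for n in("scene","top"):
    p,d=cams.capture(n); np.savez(f"{n}5.npz",p=p,d=d)
    a=p[110:310,280:500] if n=="scene" else p[70:230,200:420]
    cv2.imwrite(f"pics/{n}5.png",cv2.resize(a[:,:,::-1],None,fx=2.9,fy=2.9,interpolation=cv2.INTER_CUBIC))
E
```

```text
time_s: 12.75
tcp_pos: [0.465, 0.102, 0.2285]
orientation: [180.0, -0.1, 78.6]
ft_force: [-0.2, -0.8, -1.3]
width: 0.0047
t 12.75 rackTCP [-184.   -79.7  228.5] tilt -0.0 slot [-184.   -79.6  204.8] Frack [-0.07 -0.84 -1.31] M [-0.05 -0.09  0.07] w 0.0047
t 12.75 tcp [0.465  0.102  0.2285] [ 1.80e+02 -1.00e-01  7.86e+01] F [-0.24 -0.81 -1.31] M [-0.07 -0.07  0.07] w 0.0047
row [-25.76   8.39  -2.19] [  0.04  -0.08 -19.2 ]
```

View pics/scene5.png

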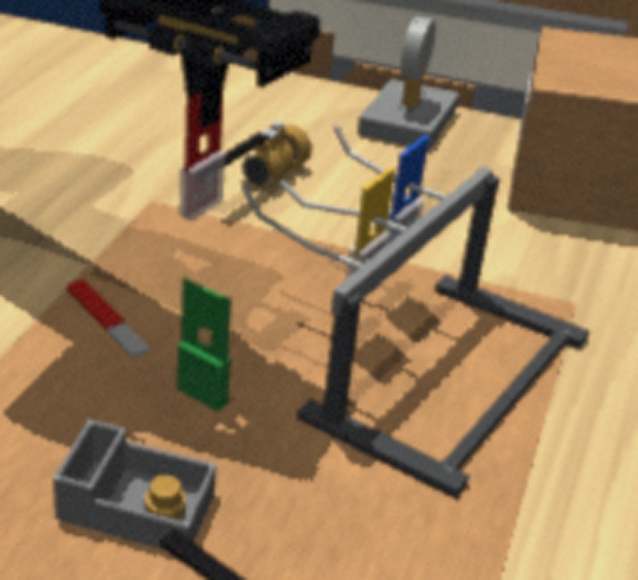

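```bash

python3 -m creep '[-1.5,0.5,-1,0,0,-1,1, -4,1.3,-2.2,0,0,-3,1, -7,2.3,-2.2,0,0,-5,1, -10,3.3,-2.2,0,0,-7,1, -13,4.2,-2.2,0,0,-9.5,1, -16,5.2,-2.2,0,0,-12,1, -19,6.2,-2.2,0,0,-14,1, -22,7.2,-2.2,0,0,-16,1, -24.5,8,-2.2,0,0,-18,1, -25.8,8.4,-2.2,0,0,-19.2,1]'
python3 -m creep '[0,0,0,0,0,0,1, 0,0,0,0,0,0,1, 0,0,0,0,0,0,1]'
python3 - <<'E'
from h import *
to([.4963,-.1671,.155],[180,0,97.8])
for n in("scene","top"):
    p,d=cams.capture(n); np.savez(f"{n}6.npz",p=p,d=d)
    a=p[110:310,280:500] if n=="scene" else p[120:240,320:460]
    cv2.imwrite(f"pics/{n}6.png",cv2.resize(a[:,:,::-1],None,fx=2.9,fy=2.9,interpolation=cv2.INTER_CUBIC))
    C=cloud(n,d); h=cv2.cvtColor(p,cv2.COLOR_RGB2HSV); hh,s,v=[h[...,k].astype(int) for k in range(3)]
    q=C[((hh<8)|(hh>172))&(s>150)&(v>60)&(d>0)&(C[...,2]>.16)&(C[...,2]<.30)&(abs(C[...,0]-.4963)<.04)&(abs(C[...,1]+.167)<.06)]
    print(n,len(q)); 
    if len(q)>5: print(np.percentile(q,[1,50,99],axis=0).round(4).tolist())
E
```

```text
time_s: 13.85
tcp_pos: [0.497, -0.1705, 0.2495]
orientation: [180.0, -0.0, 97.7]
ft_force: [-0.6, -0.1, -1.5]
width: 0.0049
time_s: 14.15
tcp_pos: [0.4967, -0.1697, 0.2491]
orientation: [-180.0, -0.1, 97.7]
ft_force: [0.2, -1.0, -0.9]
width: 0.0046
t 14.15 tcp [ 0.4967 -0.1697  0.2491] [-1.80e+02 -1.00e-01  9.77e+01] F [ 0.24 -1.01 -0.9 ] M [-0.01 -0.16  0.02] w 0.0046
row [ 0.24 -0.    9.42] [-0.02 -0.1  -0.07]
scene 185
[[0.4924, -0.1946, 0.2145], [0.4983, -0.1858, 0.2399], [0.501, -0.147, 0.2803]]
top 0
```

View pics/scene6.png

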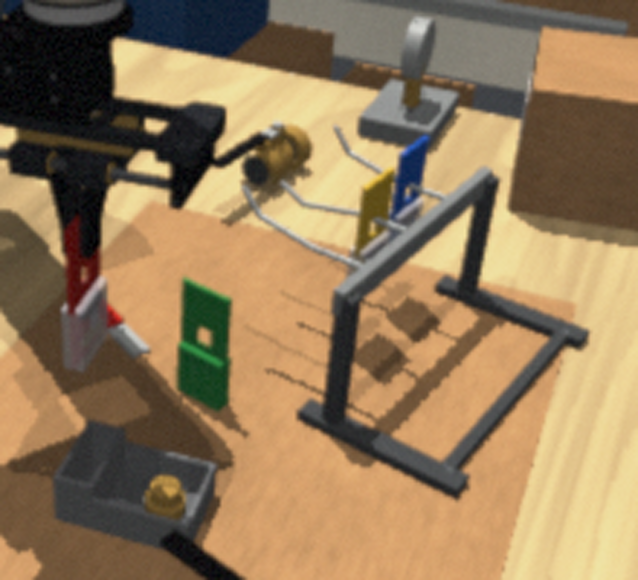

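View pics/top6.png

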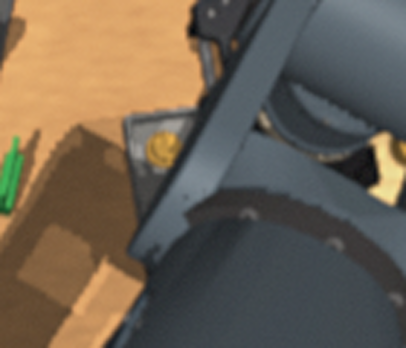

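```bash

python3 -m creep '[0.1,0,1.5,0,0,0,1, 0.24,0,3.5,0,0,0,1, 0.24,0,5.5,0,0,0,1, 0.24,0,7,0,0,0,1, 0.24,0,8.2,0,0,0,1, 0.24,0,9,0,0,0,1, 0.24,0,9.4,0,0,0,1, 0.24,0,9.4,0,0,0,1, 0.24,0,9.4,0,0,0,1]'
python3 - <<'E'
from h import *
to([.4963,-.1671,.104],[180,0,97.8])
for n in("scene",):
    p,d=cams.capture(n)
    a=p[180:310,280:400]
    cv2.imwrite(f"pics/{n}7.png",cv2.resize(a[:,:,::-1],None,fx=4.5,fy=4.5,interpolation=cv2.INTER_CUBIC))
E
```

```text
time_s: 15.15
tcp_pos: [0.4969, -0.1672, 0.1559]
orientation: [179.9, -0.0, 97.8]
ft_force: [-0.3, 0.3, -2.1]
width: 0.005
t 15.15 tcp [ 0.4969 -0.1672  0.1559] [179.9  -0.   97.8] F [-0.27  0.34 -2.07] M [-0.02 -0.13 -0.  ] w 0.005
row [ 0.01 -0.06  5.19] [ 0.06 -0.03 -0.02]
```

View pics/scene7.png

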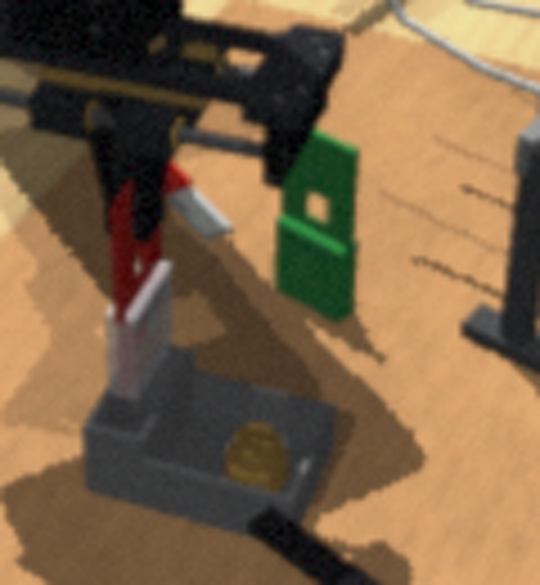

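```bash

python3 -m creep '[0,-0.03,0.5,0,0,0,1, 0,-0.05,1.0,0,0,0,1, 0,-0.05,1.5,0,0,0,1, 0,-0.05,2,0,0,0,1, 0,-0.05,2.5,0,0,0,1, 0,-0.05,2.5,0,0,0,1, 0,-0.05,2.5,0,0,0,1]'
python3 - <<'E'
from h import *
to([.4963,-.1671,.104],[180,0,97.8])
E
```

```text
time_s: 15.9
tcp_pos: [0.4964, -0.1672, 0.1307]
orientation: [179.9, -0.0, 97.8]
ft_force: [0.0, -0.2, 0.0]
width: 0.0048
t 15.9 tcp [ 0.4964 -0.1672  0.1307] [179.9  -0.   97.8] F [ 0.05 -0.18  0.03] M [ 0.   -0.14  0.02] w 0.0048
row [ 0.01 -0.01  2.67] [ 0.05 -0.04 -0.03]
```

```bash

python3 -m creep '[0,0,0.1,0,0,0,1, 0,0,0.2,0,0,0,1, 0,0,0.3,0,0,0,1]'
python3 - <<'E'
from h import *
to([.4963,-.1671,.104],[180,0,97.8])
E
python3 -m creep '[0,0,0.1,0,0,0,1]'
python3 -m creep '[0,0,0,0,0,0,1]'
```

```text
time_s: 16.2
tcp_pos: [0.4965, -0.1673, 0.1278]
orientation: [179.9, -0.0, 97.8]
ft_force: [1.2, 0.8, -1.9]
width: 0.0052
t 16.2 tcp [ 0.4965 -0.1673  0.1278] [179.9  -0.   97.8] F [ 1.24  0.84 -1.93] M [-0.05 -0.05 -0.01] w 0.0052
row [ 0.02 -0.02  2.38] [ 0.06 -0.03 -0.03]
time_s: 16.3
tcp_pos: [0.4965, -0.1673, 0.1268]
orientation: [179.9, -0.0, 97.8]
ft_force: [0.1, -0.2, -1.0]
width: 0.0051
time_s: 16.4
tcp_pos: [0.4965, -0.1673, 0.1268]
orientation: [179.9, -0.0, 97.8]
ft_force: [-0.4, -0.4, -1.6]
width: 0.0047
```

Noise; it is free. I'll lower to 4 mm above the floor, then feel for contact.

```bash

python3 -m creep '[0,0,0.4,0,0,0,1, 0,0,0.8,0,0,0,1, 0,0,1.2,0,0,0,1, 0,0,1.6,0,0,0,1, 0,0,2,0,0,0,1, 0,0,2.3,0,0,0,1, 0,0,2.3,0,0,0,1, 0,0,2.3,0,0,0,1]'
python3 -m creep '[0,0,0.1,0,0,0,1, 0,0,0.2,0,0,0,1, 0,0,0.2,0,0,0,1]'
python3 -m creep '[0,0,0.1,0,0,0,1, 0,0,0.1,0,0,0,1]'
python3 -m creep '[0,0,0.05,0,0,0,1, 0,0,0.05,0,0,0,1]'
```

```text
time_s: 17.2
tcp_pos: [0.4965, -0.1672, 0.1037]
orientation: [179.9, -0.0, 97.8]
ft_force: [0.1, -0.1, -1.0]
width: 0.0051
time_s: 17.5
tcp_pos: [0.4965, -0.1672, 0.1017]
orientation: [179.9, -0.0, 97.8]
ft_force: [-0.4, -0.5, -1.9]
width: 0.0048
time_s: 17.7
tcp_pos: [0.4964, -0.1672, 0.1006]
orientation: [179.9, -0.0, 97.8]
ft_force: [0.0, 0.2, -1.0]
width: 0.005
time_s: 17.9
tcp_pos: [0.4964, -0.1672, 0.1]
orientation: [180.0, -0.0, 97.8]
ft_force: [0.5, 0.1, -1.3]
width: 0.0047
```

```bash

python3 -m creep '[0,0,0.05,0,0,0,1, 0,0,0.05,0,0,0,1]'
python3 -m creep '[0,0,0.05,0,0,0,1, 0,0,0.05,0,0,0,1]'
```

```text
time_s: 18.1
tcp_pos: [0.4966, -0.1673, 0.0998]
orientation: [179.9, -0.0, 97.8]
ft_force: [-0.2, -0.2, 2.0]
width: 0.0051
time_s: 18.3
tcp_pos: [0.4966, -0.1673, 0.0998]
orientation: [179.9, -0.0, 97.8]
ft_force: [-0.7, 1.1, 4.6]
width: 0.0047
```

```bash

python3 -m creep '[0,0,-0.03,0,0,0,0.93, 0,0,-0.03,0,0,0,0.85, 0,0,-0.03,0,0,0,0.75, 0,0,-0.03,0,0,0,0.6, 0,0,-0.03,0,0,0,0.5, 0,0,-0.03,0,0,0,0.5, 0,0,-0.03,0,0,0,0.5]'
python3 - <<'E'
from h import *
for n in("scene",):
    p,d=cams.capture(n)
    a=p[180:310,280:400]
    cv2.imwrite(f"pics/{n}8.png",cv2.resize(a[:,:,::-1],None,fx=4.5,fy=4.5,interpolation=cv2.INTER_CUBIC))
E
```

```text
time_s: 19.0
tcp_pos: [0.4966, -0.1673, 0.1001]
orientation: [179.9, -0.0, 97.8]
ft_force: [0.4, -0.6, 0.2]
width: 0.0409
```

View pics/scene8.png

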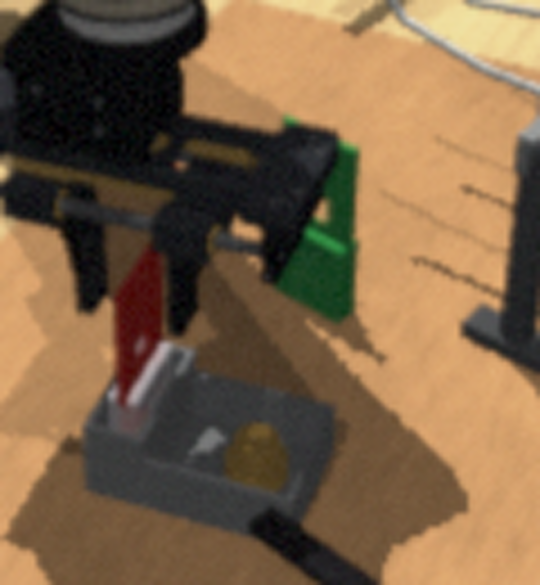

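Released and standing. I'll retreat straight up, then move aside.

```bash

python3 -m creep '[0,0,-1,0,0,0,0.5, 0,0,-3,0,0,0,0.5, 0,0,-6,0,0,0,0.5, 0,0,-9,0,0,0,0.5, 0,0,-12,0,0,0,0.5, 0,0,-15,0,0,0,0.5, 0,0,-15,0,0,0,0.5]'
python3 -m creep '[-4,0,0,0,0,0,0.5, -8,0,0,0,0,0,0.5, -12,0,0,0,0,0,0.5, -16,0,0,0,0,0,0.5, -20,0,0,0,0,0,0.5, -24,0,0,0,0,0,0.5, -28,0,0,0,0,0,0.5, -30,0,0,0,0,0,0.5, -30,0,0,0,0,0,0.5, -30,0,0,0,0,0,0.5]'
python3 - <<'E'
from h import *
tr=np.radians(7.8); TR=np.array([[np.cos(tr),-np.sin(tr),0],[np.sin(tr),np.cos(tr),0],[0,0,1]])
for n in("scene","top"):
    p,d=cams.capture(n); np.savez(f"{n}9.npz",p=p,d=d)
    cv2.imwrite(f"pics/{n}9.png",p[:,:,::-1])
    C=cloud(n,d); h=cv2.cvtColor(p,cv2.COLOR_RGB2HSV); hh,s,v=[h[...,k].astype(int) for k in range(3)]
    ok=(d>0)&(C[...,0]>.3)&(C[...,0]<.95)&(abs(C[...,1])<.45)
    q=C[((hh<8)|(hh>172))&(s>150)&(v>60)&ok&(C[...,2]>.06)&(abs(C[...,1]+.167)<.06)]
    q=(q-[.4963,-.1671,0])@TR
    if len(q)>5:
        print(n,len(q),"red in tray",np.percentile(q,[1,50,99],axis=0).round(4).tolist(),"tilt slope",np.polyfit(q[:,2],q[:,0],1)[0].round(3))
    for name,m in dict(blue=(hh>105)&(hh<128)&(s>120),yel=(hh>20)&(hh<33)&(s>150)&(C[...,2]>.12)).items():
        q=C[m&ok&(C[...,2]>.03)]; 
        if len(q): print(n,name,len(q),np.median(q,0).round(4))
E
```

```text
time_s: 19.75
tcp_pos: [0.499, -0.1687, 0.2551]
orientation: [179.4, 0.4, 97.8]
ft_force: [-0.3, -0.5, 0.1]
width: 0.0438
time_s: 20.75
tcp_pos: [0.5389, -0.4652, 0.2559]
orientation: [179.5, 0.2, 97.8]
ft_force: [-0.2, 0.2, -0.4]
width: 0.0438
scene 237 red in tray [[-0.0041, -0.025, 0.066], [0.0003, -0.0039, 0.1044], [0.0015, 0.0272, 0.1314]] tilt slope -0.01
scene blue 1526 [ 0.8257 -0.3241  0.0677]
scene yel 157 [0.6203 0.1491 0.163 ]
top 70 red in tray [[-0.0017, -0.0231, 0.0817], [-0.0011, 0.0013, 0.1155], [0.0013, 0.0272, 0.1309]] tilt slope 0.018
top blue 1071 [ 0.8213 -0.3465  0.0635]
top yel 175 [0.6212 0.1527 0.1658]
```

View pics/scene9.png

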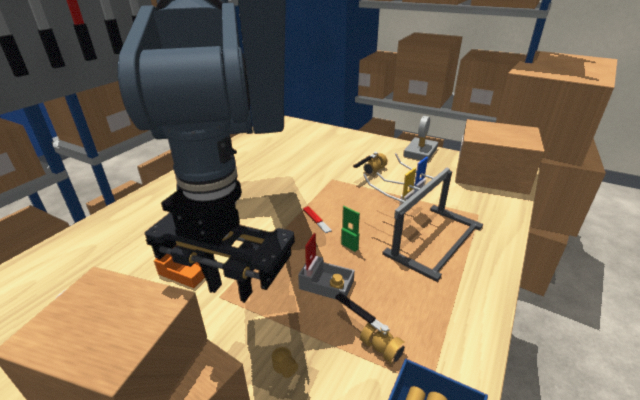

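View pics/top9.png

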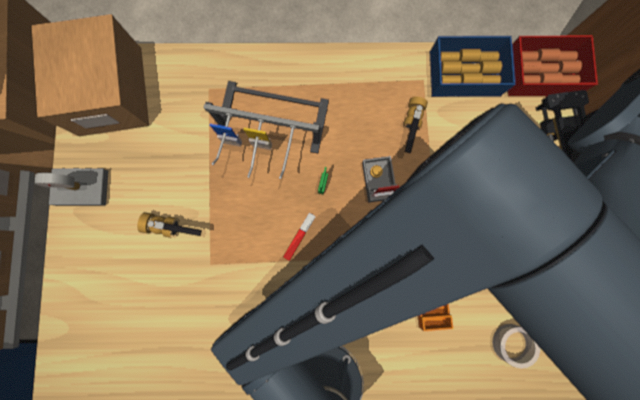

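```bash
python3 -c "
from station import ctrl
s=ctrl.observe(); print(abs(s['qd']).max(), s['tcp_pos']); ctrl.sign_off()"
```

```text
0.5598301439751472 [ 0.53933375 -0.46417212  0.256626  ]
the job is handed in; nothing more can be done
```

I took the red pack off its peg (rack y = -80 mm) and stood it in the grey tray's narrow pocket. I then released it and handed the job in at about 21 s; the sign-off gives no verdict.

- **Peg:** The cameras showed the peg bent up by about 12°, and one light touch of the slot's top edge gave about 11°. I tilted the pack up to 22° to follow the slope and slid it up past the tip. That touch changed the vertical force by about 2 N. In the other readings between moves I saw no force beyond sensor noise of roughly ±1 N.
- **Placing:** The pack touched the pocket floor at the height I had worked out, with at most about 6 N of push.
- **Last pictures:** The red pack is upright, with a tilt slope below 0.02, and centred in the pocket within about 2 mm. Its top reads 131 mm against the nominal 128 mm. The camera read 2–3 mm high on the hanging pack too.
- **Other items:** The yellow pack measured within about 2 mm of its start.
    - **Blue pack:** Its number was spoiled because the colour mask also caught the blue bin. By eye it hangs where it did.
    - **Bush, valves, lever and elbow:** These also look unmoved, but I judged them by eye and did not measure them.

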